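Back the veneer press off by one turn

ROBOT

A 6-joint arm with a two-finger parallel gripper is mounted at the origin on the work surface. World frame = base frame: x ahead of the robot, y to its left, z up, the work surface at z = 0. Lengths are in mm, angles in rad, forces in N, time in s.
With the tool pointing down it reaches from about 275 to 750 mm from the base axis. Payload 10.2 kg.
Tool frame: the origin (TCP) lies at the very end of the fingers, on their centre line; the grasp point (between the pads) lies 19 mm behind it; y points along the fingers, x is the direction in which the jaws open and shut, and the axes are right-handed (so a half turn about y gives the same grasp; the last joint's range is limited). The gripper opens to 85 mm and grips with 20 to 120 N. Pads are 22 mm wide; open, the fingers measure 114 mm over their backs; the gripper's body (76 mm by 85 mm) begins 54 mm behind the grasp point. The pads swing forward as they close: fully open they stand 13 mm farther back than shut.
Start: joints at [0.94, 0.313, 1.498, -0, 1.331, -0.223], TCP at [208.223, 481.948, 231.294] pointing down, gripper open.
Joint ranges: [-2.94, 2.94], [-0.97, 2.17], [0.19, 2.56], [-1.23, 4.37], [0.02, 3.11], [-2.88, 2.88]. Speed limits (rad/s): [2.39, 2.39, 3.01, 3.14, 3.14, 3.14].

INTERFACE

Orientations are given as a unit quaternion [w, x, y, z].
In Python, from rig import telemetry, imaging, ctrl gives the robot as it stands.
- The arm moves only by the shell command python3 -m handwheel 'ROWS' [FORCE]. ROWS is JSON, a list of rows, each an object with "delta_pos": the shift along the tool's x, y, z in cm, a list of three; "twist": the turn, a rotation vector about the tool's x, y, z in rad, a list of three; "jaw": the opening, from 0 (shut) to 1 (fully open). A call has exactly 10 rows; each row is the pose to reach, as a shift and turn from the pose commanded when the call began, along the tool's axes at that moment; what a row does not reach only later rows make up. A row lasts 1/12 s, in which the tool goes at most 41.7 mm and 7.16 degrees, less where a joint would pass 70% of its speed; a pose out of reach is approached as far as the arm can. A call with a gripper value outside its range is refused whole. The fingers move at their own pace and stop on an object; FORCE is the grip in N (left out, the last holds). Time passes only in rows, so rows that repeat a pose let the fingers close, or fill a call up. It gives the time, the measured TCP pose, the force and the opening at its end, in the units of the state.
- telemetry.sense(): the state, without advancing time (a new reading comes with each control period).
- imaging.capture(name): name is "side" or "top" or "wrist"; returns a dict with "frame" (384x512x3 uint8, red, green, blue), "z_map" (384x512 float32, mm along the optical axis (not along the pixel's ray), 0 where there is no reading), "fx", "fy", "cx", "cy" (pixels), "rvec" (rotation vector, rad) and "tvec" (3), from world to camera coordinates, as OpenCV has them. Camera axes: x right, y down, z forward; pixel columns grow to the right and rows downward; lengths in mm; the calibration is good to about 2 mm. A picture is of the moment at which its call begins.
- ctrl.finish_job(): hands the job in, once; it reports no verdict.
The state is a dict: "time_s": time; "joints": joint angles; "dq": joint speeds; "tau": joint torques, N m; "eef_pos": TCP position; "ee_rot": TCP orientation; "force": force on the tool from outside, world axes, zero at the start; "wrist_torque": the same for the moment, N m; "grip_width": opening from 0.0 (shut) to 1.0 (fully open).
Only numpy, scipy, OpenCV 4.12 (cv2) and the standard library are available. Lean on these libraries where they do the work, as an engineer would, in place of code of your own. Each camera call takes 0.05 s, during which the arm holds its last target.

TASK

The glue under the veneer press has set, so back the press off by exactly one turn: with closed fingertips, push the upright blue handle of its hand wheel counter-clockwise (seen from above) once all the way round, until it stands over the red pointer again, and no further. Only push the handle, gently and steadily, without gripping it, then draw the hand clear. Leave everything else on the bench where it is.

Things in the scene. Friction and masses are not known exactly. Their poses are not given: they have to be found in the camera images.
- wheel (a joint): Turn of the hand wheel in rad: 0 at the start with the handle over the red pointer, growing counter-clockwise seen from above; one full turn is 6.283. The axis is vertical. No stop at one turn: the wheel turns on. Steady friction of about 0.25 N m (some 3 to 4 N at the handle) keeps it where it is left.
- hub (a point): Centre of the dark steel hand wheel on its vertical axis, at mid-thickness of the rim, 202 mm above the bench. The wheel lies level: rim radius 75 mm to its middle, rim bar 16 mm thick (top 8 mm above this point), three spokes at that height and a hub that rises 22 mm above this point and is 17 mm in radius. It stays in place while the wheel turns.
- handle: Upright blue handle on the rim, at the end of a spoke: 22 mm in diameter, a stubby sleeve that spins freely on its pin. Origin on its axis at the mid-height of the rim (75 mm from the hub point, same height); the blue sleeve runs from 11 mm to 46 mm above the origin, over a thinner brass pin. z up. It goes round with the wheel; its own x and y directions mean nothing, since it spins.
- pointer (a point): Outer end (22 mm square) of the red pointer, a flat fixed bar under the wheel, reaching out past the rim; this point is 107 mm from the wheel axis and 20 mm below the rim's mid-height. It does not turn. The handle stands over it, in the same direction from the hub, at the start and after each full turn.
- press: Green bench press, fixed: bed 200 mm (x) by 250 mm (y), two steel columns 210 mm apart along y, crosshead with its top at 168 mm, column nuts to 178 mm; the wheel stands over its middle. Origin at the centre of its underside, z up. Nothing of the press is higher than the wheel. As the wheel turns counter-clockwise its steel plate rises 6 mm per turn off the panel.
- tape: Roll of blue tape lying flat, loose bystander, 100 mm across, 25 mm high; origin at the centre of its underside.
- knife: Closed yellow cutter, loose bystander, 140 by 28 by 16 mm; origin at the centre of its underside, x along it.
- glue: White glue bottle with an orange cap, loose bystander, 60 mm across, 150 mm high; origin at the centre of its underside.
- sander: Cork sanding block, loose bystander, 110 by 65 by 30 mm; origin at the centre of its underside.
- camera: Black camera, loose bystander, 50 by 120 mm and 86 mm high, with a lens 45 mm long towards its -x; origin at the centre of the body's underside.
- tin: Metal tin, loose bystander, 68 mm across, 90 mm high; origin at the centre of its underside.
- hammer: Hammer lying on the bench, loose bystander, handle along its -x; under 60 mm high.

How it is judged (in metres and radians):
On the way, in this order (a step that is already met when the one before it is completed fails the run):
1. a finger pushing on the handle, the wheel past a quarter turn counter-clockwise (value of joint wheel above 1.57 rad and contact force between the fingers and handle above 0.5 N), for 0.05 s.
2. a finger pushing on the handle, past half a turn (value of joint wheel above 3.14 rad and contact force between the fingers and handle above 0.5 N), for 0.05 s.
3. a finger pushing on the handle, past three quarters of a turn (value of joint wheel above 4.71 rad and contact force between the fingers and handle above 0.5 N), for 0.05 s.
At the end, for the whole second after the job is handed in: The wheel rests one full turn counter-clockwise from its start, within 0.2 rad (about 11 degrees, 15 mm at the handle), and each loose bystander lies within 20 mm of where it was (value of joint wheel between 6.0832 and 6.4832 rad and velocity of joint wheel between -0.05 and 0.05 rad/s and distance of each of tape, knife, glue, sander, camera, tin, hammer from where it was at the start of the episode below 0.02 m); the robot touches nothing.
It fails at once if the wheel is turned clearly past one turn (by more than 0.4 rad) (value of joint wheel above 6.6832 rad).
It fails at once if the wheel is turned the wrong way (clockwise) by more than 0.3 rad (value of joint wheel below -0.3 rad).
It fails at once if the wheel is spun rather than pushed steadily (over 4 rad/s) (velocity of joint wheel above 4 rad/s).
It fails at once if the handle is gripped or shoved (finger force over 30 N) (contact force between the fingers and handle above 30 N).
It fails at once if a bystander is moved by more than 20 mm or lifted (distance of any of tape, knife, glue, sander, camera, tin, hammer from where it was at the start of the episode above 0.02 m).
It also fails if it takes over 64 s, if anything falls off the work surface, if the arm or the gripper's body presses on something with over 40 N, if the wrist force passes 120 N, or if a joint passes its speed limit or range.

## Working session

There is one attempt and no reset: what is moved stays moved. The work goes in short steps, Python scripts to look and compute and a shell command to move; the robot and the scene stay as the last step left them, time stands still between calls to the robot, and variables do not carry over. Pictures are saved under pics/ and viewed, and the job is handed in when it is done.

```bash
ls; mkdir -p pics; python3 - <<'E'
from rig import telemetry, imaging
import cv2
print(telemetry.sense())
for n in ("side","top"):
    c=imaging.capture(n)
    cv2.imwrite(f"pics/{n}0.png",c["frame"][:,:,::-1])
    print(n,c["fx"],c["fy"],c["cx"],c["cy"],c["rvec"],c["tvec"])
E
```

```text
pics
{'time_s': 0.0, 'joints': array([ 9.39614423e-01,  3.13455980e-01,  1.49845268e+00,  1.35171131e-05,
        1.33101579e+00, -2.23398228e-01]), 'dq': array([-0.00155919, -0.0012694 , -0.00146811, -0.00123375, -0.00099106,
        0.00056233]), 'tau': array([-2.92188670e-04, -4.12271011e+01, -2.59738612e+01, -2.27049891e-04,
        4.18175507e-03, -2.14848188e-05]), 'eef_pos': array([208.04850538, 481.72783154, 230.7261516 ]), 'ee_rot': array([-0.59072383,  0.59104521,  0.38795829, -0.38884353]), 'force': array([-0.47249078, -0.13942341,  0.37968782]), 'wrist_torque': array([ 0.0019871 , -0.00225443,  0.00405437]), 'grip_width': 0.9980472524502463}
side 381.1710903199457 381.1710903199457 260.72270681910544 192.69583229978824 [2.34152047 0.03432234 0.0120721 ] [-558.31197522  106.87409007 1310.4923962 ]
top 358.6298746293026 358.6298746293026 258.77771708980583 190.65100879073597 [ 2.13175927 -2.19574273  0.10273471] [  47.06604402  569.61719868 1295.50227626]
```

View pics/side0.png

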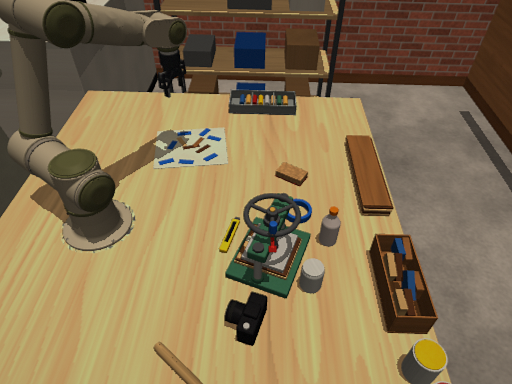

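View pics/top0.png

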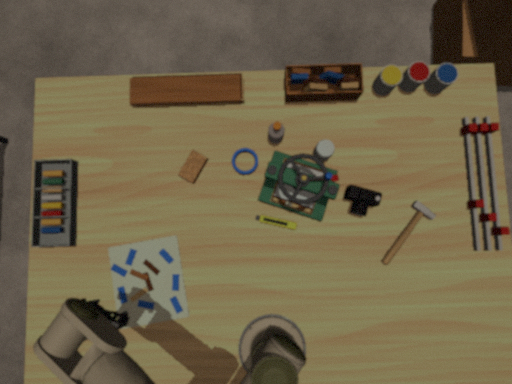

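The side view shows the wheel at about (272,215) with the press under it. The top view shows it at about (301,178), with red and blue near (330,177). I'll enlarge both.

```bash
cat > h.py <<'E'
from rig import telemetry, imaging
import cv2, numpy as np
def world(c,u,v,z=None):
    R=cv2.Rodrigues(np.array(c["rvec"],float))[0]; t=np.array(c["tvec"],float).ravel()
    d=np.array([(u-c["cx"])/c["fx"],(v-c["cy"])/c["fy"],1.0])
    if z is None: return R.T@(d*c["z_map"][int(round(v)),int(round(u))]-t)
    o=-R.T@t; w=R.T@d
    return o+w*(z-o[2])/w[2]
def cloud(c):
    R=cv2.Rodrigues(np.array(c["rvec"],float))[0]; t=np.array(c["tvec"],float).ravel()
    v,u=np.mgrid[:384,:512]; Z=c["z_map"]
    P=np.stack([(u-c["cx"])/c["fx"]*Z,(v-c["cy"])/c["fy"]*Z,Z],-1)-t
    return P@R
def proj(c,p):
    return cv2.projectPoints(np.array(p,float).reshape(-1,3),np.array(c["rvec"],float),np.array(c["tvec"],float),np.array([[c["fx"],0,c["cx"]],[0,c["fy"],c["cy"]],[0,0,1.]]),None)[0].reshape(-1,2)
E
python3 - <<'E'
from h import *
for n,(x,y,w,h) in dict(top=(240,130,150,112),side=(200,170,150,112)).items():
    c=imaging.capture(n); np.save(f"{n}.npy",c,allow_pickle=True)
    cv2.imwrite(f"pics/{n}1.png",cv2.resize(c["frame"][y:y+h,x:x+w,::-1],(w*5,h*5),interpolation=cv2.INTER_CUBIC))
    P=cloud(c); f=c["frame"].astype(int)
    m=(P[...,2]>203)&(P[...,2]<218)&(P[...,0]>300)&(P[...,0]<650)&(abs(P[...,1])<300)&(c["z_map"]>0)
    q=P[m]; print(n,m.sum(),q.mean(0) if m.sum() else 0)
    # circle fit w/ robust
    from scipy.optimize import least_squares
    q=P[m][:,:2]
    r=least_squares(lambda a:np.maximum(np.hypot(*(q-a).T)-83,0)+0*a[0],q.mean(0))
    for i in range(1):
        r2=least_squares(lambda a:np.hypot(*(q-a).T)-75,q.mean(0),loss='cauchy',f_scale=4)
    print(r.x,r2.x)
    b=(P[...,2]>205)&(f[...,2]>f[...,0]+40)&(P[...,2]<260)&(abs(P[...,1])<300)&(P[...,0]>300)&(P[...,0]<650)
    rd=(f[...,0]>f[...,2]+60)&(f[...,0]>2*f[...,1])&(P[...,2]>120)&(abs(P[...,1])<300)&(P[...,0]>300)&(P[...,0]<650)
    for k in(b,rd): print(k.sum(),P[k].mean(0) if k.any() else 0, np.argwhere(k).mean(0)[::-1] if k.any() else 0)
E
```

```text
top 735 [ 576.4705992  -110.54364971  208.14069266]
[ 587.16394247 -113.23187213] [ 588.3768249 -112.6023319]
35 [ 589.86348523 -187.29772717  246.58004764] [328.11428571 175.17142857]
31 [ 580.20995223 -205.33826453  256.10214761] [342.16129032 175.22580645]
side 729 [ 576.33672488 -118.59430202  207.93241775]
[ 588.60999721 -116.49203378] [ 587.55959389 -119.43689862]
88 [ 589.92186569 -196.12371358  237.9708782 ] [272.80681818 226.77272727]
67 [ 590.434587   -215.40522452  180.87886751] [272.13432836 246.10447761]
```

```bash
ls pics
```

```text
side0.png
side1.png
top0.png
top1.png
```

View pics/top1.png

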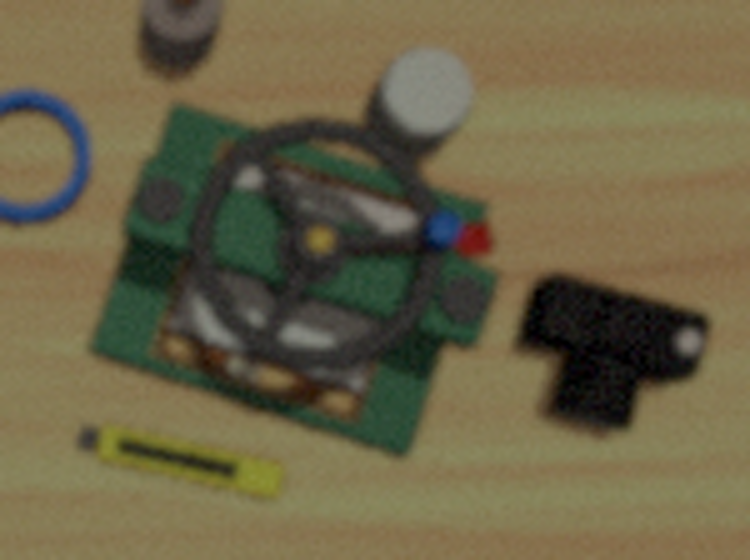

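View pics/side1.png

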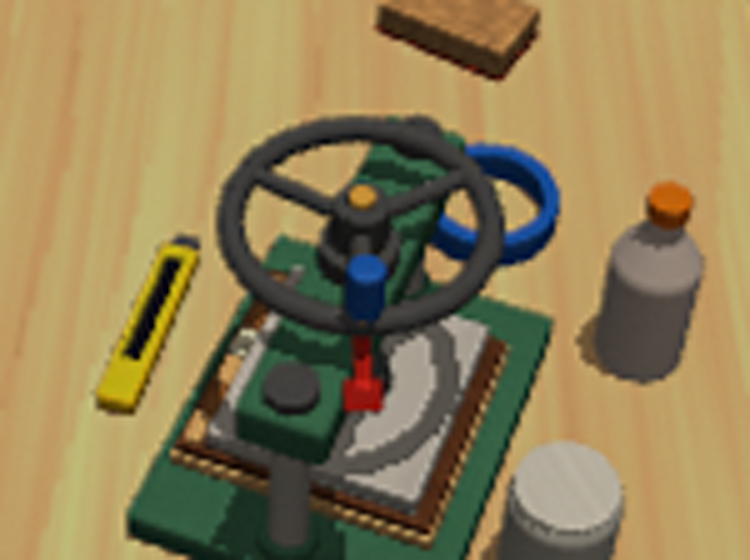

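Top view: hub cap at about (304,178), handle top (328.8,175.6), pointer end (335,178). Side view: hub cap (272.6,209.2), handle top (273.4,223), pointer end around (272.5,248).

```bash
python3 - <<'E'
from h import *
c={n:np.load(n+'.npy',allow_pickle=True).item() for n in('top','side')}
for n,k,u,v,z in [('top','hub',304,177.8,226),('side','hub',272.6,209,226),('top','handle',328.6,175.4,248),('side','handle',273.4,222.8,248),('top','ptr',335,178,183),('side','ptr',272.3,248,183)]:
    print(n,k,world(c[n],u,v,z).round(1))
# rim edges: colour-free: ring points fit by dark ring mask projected to z=210
for n in c:
    P=cloud(c[n]); m=(P[...,2]>195)&(P[...,2]<216)&(abs(P[...,0]-588)<110)&(abs(P[...,1]+115)<110)
    vv,uu=np.nonzero(m); q=np.array([world(c[n],u,v,208)[:2] for u,v in zip(uu,vv)])
    from scipy.optimize import least_squares
    r=np.hypot(*(q-[588,-116]).T); q=q[(r>55)]
    print(n,least_squares(lambda a:np.hypot(*(q-a[:2]).T)-a[2],[588,-116,75],loss='cauchy',f_scale=3).x)
# sides of image: heights of things around
for n in c:
    P=cloud(c[n]); m=(P[...,2]>60)&(abs(P[...,0]-588)<300)&(abs(P[...,1]+115)<350)&(np.hypot(P[...,0]-588,P[...,1]+115)>110)
    print(n,P[m][:,2].max())
E
```

```text
top hub [ 586.7 -114.9  226. ]
side hub [ 590.  -120.5  226. ]
top handle [ 588.9 -188.5  248. ]
side handle [ 591.1 -191.   248. ]
top ptr [ 588.9 -221.3  183. ]
side ptr [ 590.8 -223.5  183. ]
top [ 588.32612693 -112.33558374   74.08274146]
side [ 587.68911293 -121.97562275   74.56056985]
top 1347.8510556242404
side 182.87220761155692
```

```bash
python3 - <<'E'
from h import *
from scipy.spatial.transform import Rotation as R
s=telemetry.sense(); q=s['ee_rot']; M=R.from_quat([q[1],q[2],q[3],q[0]]).as_matrix(); print(M.round(4))
yaw=np.arctan2(M[1,0],M[0,0]); print(np.degrees(yaw))
tgt=np.array([551,-181,300]); print(M.T@(tgt-s['eef_pos'])/10, M.T@(np.array([208,482,300])-s['eef_pos'])/10)
E
```

```text
[[ 3.966e-01 -4.000e-04 -9.180e-01]
 [ 9.180e-01 -6.000e-04  3.966e-01]
 [-7.000e-04 -1.000e+00  1.000e-04]]
66.63525300368647
[-47.25520149  -6.87862108 -57.76023672] [ 5.30648067e-03 -6.90317342e+00  2.05886750e-02]
```

```bash
python3 -m handwheel '[{"delta_pos":[0,-2.3,0],"twist":[0,0,0],"jaw":0},{"delta_pos":[0,-4.6,0],"twist":[0,0,0],"jaw":0},{"delta_pos":[0,-6.9,0],"twist":[0,0,0],"jaw":0},{"delta_pos":[-1.9,-6.9,-2.3],"twist":[0,0.04,0],"jaw":0},{"delta_pos":[-3.8,-6.9,-4.6],"twist":[0,0.08,0],"jaw":0},{"delta_pos":[-5.7,-6.9,-6.9],"twist":[0,0.12,0],"jaw":0},{"delta_pos":[-7.6,-6.9,-9.2],"twist":[0,0.16,0],"jaw":0},{"delta_pos":[-9.5,-6.9,-11.5],"twist":[0,0.2,0],"jaw":0},{"delta_pos":[-11.4,-6.9,-13.8],"twist":[0,0.24,0],"jaw":0},{"delta_pos":[-13.3,-6.9,-16.1],"twist":[0,0.28,0],"jaw":0}]' 40
cat > g.py <<'E'
from h import *
from scipy.spatial.transform import Rotation as R
def pose():
    s=telemetry.sense(); q=s['ee_rot']; return s,R.from_quat([q[1],q[2],q[3],q[0]]).as_matrix()
def to(x,y,z):
    s,M=pose(); yaw=np.degrees(np.arctan2(M[1,0],M[0,0]))
    print('t',round(s['time_s'],2),'eef',s['eef_pos'].round(1),'yaw',yaw.round(2),'F',s['force'].round(1),'need cm',(M.T@(np.array([x,y,z])-s['eef_pos'])/10).round(2),'twist y',np.radians(yaw).round(3))
E
python3 -c "
from g import *; to(551,-181,300)"
```

```text
time_s: 1.03
eef_pos: [303.5, 294.7, 300.3]
ee_rot: [-0.64, 0.64, 0.302, -0.302]
force: [1.1, -0.4, -0.8]
grip_width: 0.002
t 1.03 eef [303.5 294.7 300.3] yaw 50.5 F [ 1.1 -0.4 -0.8] need cm [-2.096e+01  3.000e-02 -4.935e+01] twist y 0.881
```

```bash
python3 -m handwheel '[{"delta_pos":[-1.0,0,-2.5],"twist":[0,0.08,0],"jaw":0},{"delta_pos":[-2.1,0,-5.0],"twist":[0,0.17,0],"jaw":0},{"delta_pos":[-3.1,0,-7.4],"twist":[0,0.26,0],"jaw":0},{"delta_pos":[-4.2,0,-9.9],"twist":[0,0.35,0],"jaw":0},{"delta_pos":[-5.2,0,-12.3],"twist":[0,0.44,0],"jaw":0},{"delta_pos":[-6.3,0,-14.8],"twist":[0,0.53,0],"jaw":0},{"delta_pos":[-7.3,0,-17.3],"twist":[0,0.62,0],"jaw":0},{"delta_pos":[-8.4,0,-19.7],"twist":[0,0.71,0],"jaw":0},{"delta_pos":[-9.4,0,-22.2],"twist":[0,0.8,0],"jaw":0},{"delta_pos":[-10.5,0,-24.7],"twist":[0,0.88,0],"jaw":0}]'
python3 -c "
from g import *; to(551,-181,300)"
```

```text
time_s: 1.87
eef_pos: [427.8, 56.8, 300.3]
ee_rot: [0.707, -0.707, 0.001, -0.001]
force: [-0.1, 0.3, -0.1]
grip_width: -0.006
t 1.87 eef [427.8  56.8 300.3] yaw -0.09 F [-0.1  0.3 -0.1] need cm [ 1.235e+01  2.000e-02 -2.376e+01] twist y -0.002
```

Tool x is now world x, tool z is world y, and tool y points down.

```bash
python3 -m handwheel '[{"delta_pos":[1.3,0,-2.5],"twist":[0,0,0],"jaw":0},{"delta_pos":[2.6,0,-5.0],"twist":[0,0,0],"jaw":0},{"delta_pos":[3.9,0,-7.5],"twist":[0,0,0],"jaw":0},{"delta_pos":[5.2,0,-10.0],"twist":[0,0,0],"jaw":0},{"delta_pos":[6.5,0,-12.5],"twist":[0,0,0],"jaw":0},{"delta_pos":[7.8,0,-15.0],"twist":[0,0,0],"jaw":0},{"delta_pos":[9.1,0,-17.5],"twist":[0,0,0],"jaw":0},{"delta_pos":[10.4,0,-20.0],"twist":[0,0,0],"jaw":0},{"delta_pos":[11.7,0,-22.5],"twist":[0,0,0],"jaw":0},{"delta_pos":[12.3,0,-23.8],"twist":[0,0,0],"jaw":0}]'
python3 - <<'E'
from g import *; to(551,-181,300)
c=imaging.capture('wrist'); np.save('wrist.npy',c,allow_pickle=True); cv2.imwrite('pics/w0.png',c['frame'][:,:,::-1])
c=imaging.capture('side'); cv2.imwrite('pics/s2.png',cv2.resize(c['frame'][120:300,180:380,::-1],(800,720))[:600])
E
```

```text
time_s: 2.7
eef_pos: [551.8, -182.1, 299.4]
ee_rot: [0.707, -0.707, -0.0, 0.001]
force: [-0.0, 0.5, -1.0]
grip_width: -0.002
t 2.7 eef [ 551.8 -182.1  299.4] yaw 0.08 F [-0.   0.5 -1. ] need cm [-0.08 -0.06  0.11] twist y 0.001
```

View pics/w0.png

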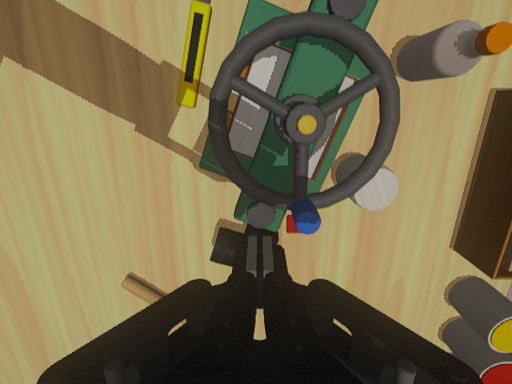

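View pics/s2.png

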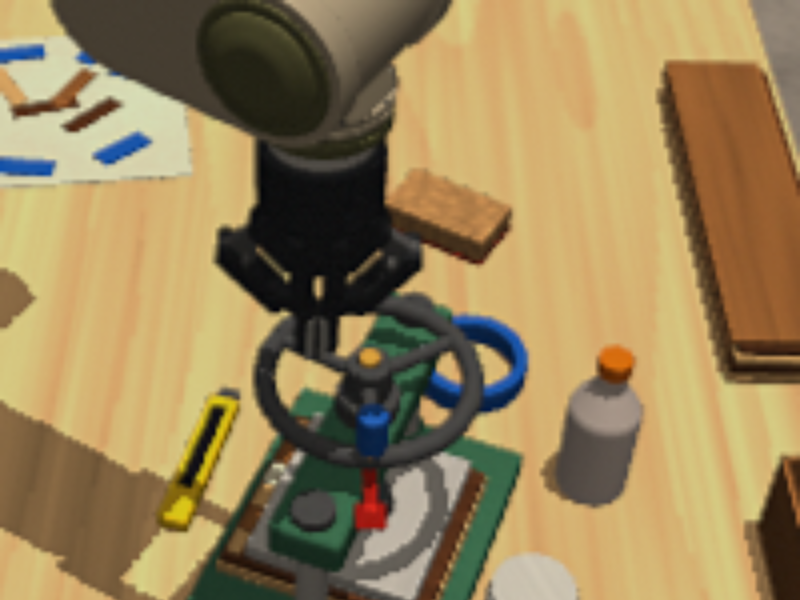

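The wrist view shows the hub cap at (307,125), the handle top around (306,212) and the pointer end at (292,224). I'll refine the wheel centre from this closer camera.

```bash
cat >> g.py <<'E'
from scipy.optimize import least_squares
def rim(c):
    P=cloud(c); m=(P[...,2]>202)&(P[...,2]<215)&(abs(P[...,0]-588)<100)&(abs(P[...,1]+116)<100)&(c['z_map']>0)
    q=P[m][:,:2]; q=q[np.hypot(*(q-[588,-116]).T)>58]
    return least_squares(lambda a:np.hypot(*(q-a[:2]).T)-75,[588,-116],loss='cauchy',f_scale=3).x
def handle(c):
    f=c['frame'].astype(int); P=cloud(c)
    b=(P[...,2]>243)&(P[...,2]<254)&(f[...,2]>f[...,0]+40)&(np.hypot(P[...,0]-588,P[...,1]+116)<110)
    q=P[b]
    return b.sum(), q.mean(0) if b.any() else None
E
python3 - <<'E'
from g import *
c=np.load('wrist.npy',allow_pickle=True).item()
print(world(c,307,125),world(c,307,125,226)); print(rim(c),handle(c)); print(world(c,292,224,183), world(c,307,218,248))
E
```

```text
[ 589.236679   -115.38809588  222.28811067] [ 588.59930119 -115.08897724  226.        ]
[ 587.53116306 -114.98134204] (np.int64(433), array([ 590.04948227, -188.94037482,  247.45614079]))
[ 586.18356035 -220.93723971  183.        ] [ 589.12106887 -184.72489724  248.        ]
```

```bash
python3 -m handwheel '[{"delta_pos":[0,1.2,0],"twist":[0,0,0],"jaw":0},{"delta_pos":[0,2.4,0],"twist":[0,0,0],"jaw":0},{"delta_pos":[0,3.6,0],"twist":[0,0,0],"jaw":0},{"delta_pos":[0,4.8,0],"twist":[0,0,0],"jaw":0},{"delta_pos":[0,5.8,0],"twist":[0,0,0],"jaw":0},{"delta_pos":[0,6.8,0],"twist":[0,0,0],"jaw":0},{"delta_pos":[0,7.4,0],"twist":[0,0,0],"jaw":0},{"delta_pos":[0,7.8,0],"twist":[0,0,0],"jaw":0},{"delta_pos":[0,8.1,0],"twist":[0,0,0],"jaw":0},{"delta_pos":[0,8.1,0],"twist":[0,0,0],"jaw":0}]'
python3 - <<'E'
from g import *; to(551,-181,217)
c=imaging.capture('wrist'); cv2.imwrite('pics/w1.png',c['frame'][:,:,::-1]); print(handle(c))
E
```

```text
time_s: 3.63
eef_pos: [551.1, -179.5, 219.0]
ee_rot: [0.707, -0.707, -0.001, 0.001]
force: [0.0, 0.3, 0.2]
grip_width: -0.003
t 3.63 eef [ 551.1 -179.5  219. ] yaw 0.17 F [0.  0.3 0.2] need cm [-0.01  0.2  -0.15] twist y 0.003
(np.int64(267), array([ 592.0838343 , -182.26116333,  246.60856336]))
```

View pics/w1.png

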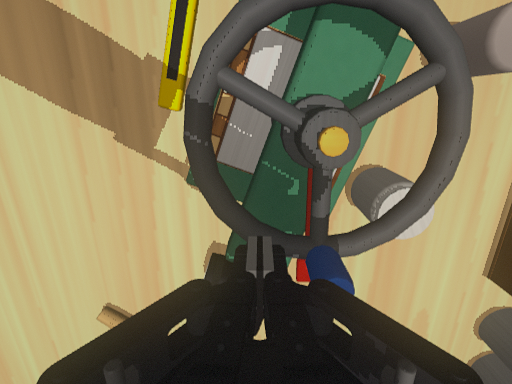

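```bash
cat > plan.py <<'E'
import numpy as np,sys
a0,step=float(sys.argv[1]),float(sys.argv[2]); R=75
p=lambda a:R*np.array([np.cos(np.radians(a)),np.sin(np.radians(a))])/10
for n in range(int(sys.argv[3])):
    b=a0+n*step*10
    print(b,' '.join('[%.2f,0,%.2f]'%tuple(p(b+step*(i+1))-p(b)) for i in range(10)))
E
python3 plan.py -119 3 12
```

```text
-119.0 [0.35,0,-0.18] [0.71,0,-0.34] [1.07,0,-0.49] [1.44,0,-0.61] [1.82,0,-0.72] [2.21,0,-0.80] [2.59,0,-0.87] [2.98,0,-0.91] [3.37,0,-0.94] [3.77,0,-0.94]
-89.0 [0.39,0,0.02] [0.78,0,0.05] [1.17,0,0.11] [1.56,0,0.19] [1.94,0,0.29] [2.31,0,0.41] [2.68,0,0.54] [3.04,0,0.70] [3.39,0,0.88] [3.73,0,1.07]
-59.0 [0.33,0,0.21] [0.65,0,0.44] [0.96,0,0.68] [1.25,0,0.94] [1.53,0,1.22] [1.80,0,1.51] [2.05,0,1.81] [2.28,0,2.13] [2.50,0,2.45] [2.70,0,2.79]
-29.0 [0.18,0,0.35] [0.34,0,0.71] [0.49,0,1.07] [0.61,0,1.44] [0.72,0,1.82] [0.80,0,2.21] [0.87,0,2.59] [0.91,0,2.98] [0.94,0,3.37] [0.94,0,3.77]
1.0 [-0.02,0,0.39] [-0.05,0,0.78] [-0.11,0,1.17] [-0.19,0,1.56] [-0.29,0,1.94] [-0.41,0,2.31] [-0.54,0,2.68] [-0.70,0,3.04] [-0.88,0,3.39] [-1.07,0,3.73]
31.0 [-0.21,0,0.33] [-0.44,0,0.65] [-0.68,0,0.96] [-0.94,0,1.25] [-1.22,0,1.53] [-1.51,0,1.80] [-1.81,0,2.05] [-2.13,0,2.28] [-2.45,0,2.50] [-2.79,0,2.70]
61.0 [-0.35,0,0.18] [-0.71,0,0.34] [-1.07,0,0.49] [-1.44,0,0.61] [-1.82,0,0.72] [-2.21,0,0.80] [-2.59,0,0.87] [-2.98,0,0.91] [-3.37,0,0.94] [-3.77,0,0.94]
91.0 [-0.39,0,-0.02] [-0.78,0,-0.05] [-1.17,0,-0.11] [-1.56,0,-0.19] [-1.94,0,-0.29] [-2.31,0,-0.41] [-2.68,0,-0.54] [-3.04,0,-0.70] [-3.39,0,-0.88] [-3.73,0,-1.07]
121.0 [-0.33,0,-0.21] [-0.65,0,-0.44] [-0.96,0,-0.68] [-1.25,0,-0.94] [-1.53,0,-1.22] [-1.80,0,-1.51] [-2.05,0,-1.81] [-2.28,0,-2.13] [-2.50,0,-2.45] [-2.70,0,-2.79]
151.0 [-0.18,0,-0.35] [-0.34,0,-0.71] [-0.49,0,-1.07] [-0.61,0,-1.44] [-0.72,0,-1.82] [-0.80,0,-2.21] [-0.87,0,-2.59] [-0.91,0,-2.98] [-0.94,0,-3.37] [-0.94,0,-3.77]
181.0 [0.02,0,-0.39] [0.05,0,-0.78] [0.11,0,-1.17] [0.19,0,-1.56] [0.29,0,-1.94] [0.41,0,-2.31] [0.54,0,-2.68] [0.70,0,-3.04] [0.88,0,-3.39] [1.07,0,-3.73]
211.0 [0.21,0,-0.33] [0.44,0,-0.65] [0.68,0,-0.96] [0.94,0,-1.25] [1.22,0,-1.53] [1.51,0,-1.80] [1.81,0,-2.05] [2.13,0,-2.28] [2.45,0,-2.50] [2.79,0,-2.70]
```

```bash
python3 -m handwheel '[{"delta_pos":[0.35,0,-0.2],"twist":[0,0,0],"jaw":0},{"delta_pos":[0.7,0,-0.35],"twist":[0,0,0],"jaw":0},{"delta_pos":[1.05,0,-0.5],"twist":[0,0,0],"jaw":0},{"delta_pos":[1.45,0,-0.6],"twist":[0,0,0],"jaw":0},{"delta_pos":[1.8,0,-0.7],"twist":[0,0,0],"jaw":0},{"delta_pos":[2.2,0,-0.8],"twist":[0,0,0],"jaw":0},{"delta_pos":[2.6,0,-0.85],"twist":[0,0,0],"jaw":0},{"delta_pos":[3.0,0,-0.9],"twist":[0,0,0],"jaw":0},{"delta_pos":[3.35,0,-0.95],"twist":[0,0,0],"jaw":0},{"delta_pos":[3.75,0,-0.95],"twist":[0,0,0],"jaw":0}]'
python3 - <<'E'
from g import *; to(588.5+75*np.cos(np.radians(-89)),-115.5+75*np.sin(np.radians(-89)),218.5)
for n in ('side','wrist'):
    c=imaging.capture(n); cv2.imwrite(f'pics/{n}3.png',cv2.resize(c['frame'][120:300,180:380,::-1],(600,540)) if n=='side' else c['frame'][:,:,::-1]); k,p=handle(c); print(n,k,p, k and np.degrees(np.arctan2(p[1]+115.5,p[0]-588.5)))
E
```

```text
time_s: 4.52
eef_pos: [589.0, -189.1, 219.4]
ee_rot: [-0.707, 0.707, 0.001, -0.001]
force: [-3.8, 1.1, 2.5]
grip_width: 0.0
t 4.52 eef [ 589.  -189.1  219.4] yaw 0.17 F [-3.8  1.1  2.5] need cm [ 0.08  0.09 -0.14] twist y 0.003
side 23 [ 610.61723849 -192.10262117  246.42248244] -73.89514770459607
wrist 1077 [ 613.01539134 -182.4604404   247.08916871] -69.89143574169371
```

View pics/side3.png

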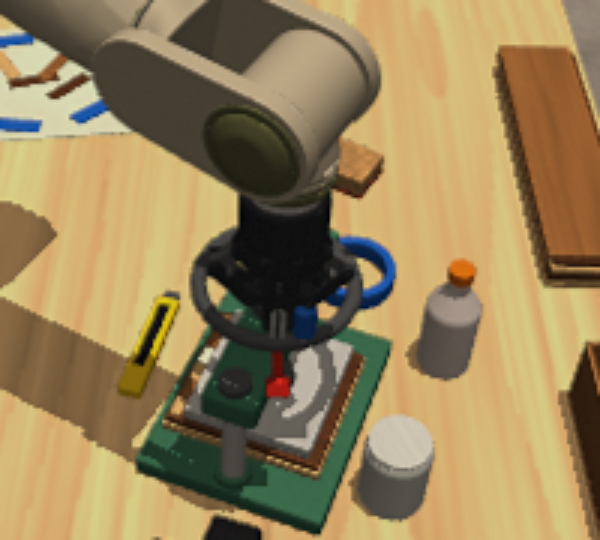

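View pics/wrist3.png

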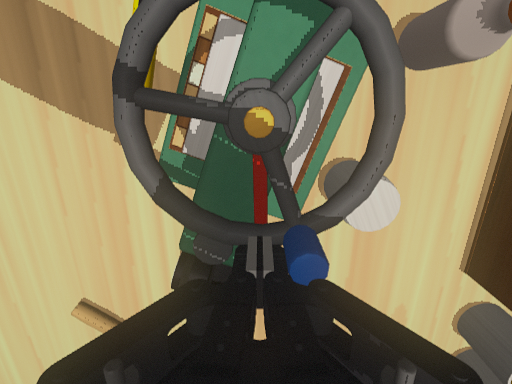

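The wheel is moving: the handle (now at about (305,250) in the wrist view) leads the fingertip by about 18°, with a push of about 4 N. I'll carry on.

```bash
python3 -m handwheel '[{"delta_pos":[0.4,0,0],"twist":[0,0,0],"jaw":0},{"delta_pos":[0.8,0,0.05],"twist":[0,0,0],"jaw":0},{"delta_pos":[1.15,0,0.1],"twist":[0,0,0],"jaw":0},{"delta_pos":[1.55,0,0.2],"twist":[0,0,0],"jaw":0},{"delta_pos":[1.95,0,0.3],"twist":[0,0,0],"jaw":0},{"delta_pos":[2.3,0,0.4],"twist":[0,0,0],"jaw":0},{"delta_pos":[2.7,0,0.55],"twist":[0,0,0],"jaw":0},{"delta_pos":[3.05,0,0.7],"twist":[0,0,0],"jaw":0},{"delta_pos":[3.4,0,0.9],"twist":[0,0,0],"jaw":0},{"delta_pos":[3.75,0,1.05],"twist":[0,0,0],"jaw":0}]'
python3 -m handwheel '[{"delta_pos":[0.35,0,0.2],"twist":[0,0,0],"jaw":0},{"delta_pos":[0.65,0,0.45],"twist":[0,0,0],"jaw":0},{"delta_pos":[0.95,0,0.7],"twist":[0,0,0],"jaw":0},{"delta_pos":[1.25,0,0.95],"twist":[0,0,0],"jaw":0},{"delta_pos":[1.55,0,1.2],"twist":[0,0,0],"jaw":0},{"delta_pos":[1.8,0,1.5],"twist":[0,0,0],"jaw":0},{"delta_pos":[2.05,0,1.8],"twist":[0,0,0],"jaw":0},{"delta_pos":[2.3,0,2.15],"twist":[0,0,0],"jaw":0},{"delta_pos":[2.5,0,2.45],"twist":[0,0,0],"jaw":0},{"delta_pos":[2.7,0,2.8],"twist":[0,0,0],"jaw":0}]'
cat > chk.py <<'E'
import sys
from g import *; a=np.radians(float(sys.argv[1])); to(588.5+75*np.cos(a),-115.5+75*np.sin(a),218.5)
for n in ('side','wrist','top')[:int(sys.argv[3])]:
    c=imaging.capture(n); cv2.imwrite(f'pics/{n}{sys.argv[2]}.png',cv2.resize(c['frame'][120:300,180:380,::-1],(600,540)) if n=='side' else c['frame'][:,:,::-1]); k,p=handle(c); print(n,k,p, k and np.degrees(np.arctan2(p[1]+115.5,p[0]-588.5)))
E
python3 chk.py -29 4 2
```

```text
time_s: 5.45
eef_pos: [626.6, -178.3, 219.2]
ee_rot: [-0.707, 0.707, 0.001, -0.001]
force: [-2.5, -2.2, -1.8]
grip_width: 0.0
time_s: 6.28
eef_pos: [653.4, -150.1, 219.3]
ee_rot: [-0.707, 0.707, 0.001, -0.001]
force: [-1.4, -2.3, -0.9]
grip_width: 0.0
t 6.28 eef [ 653.4 -150.1  219.3] yaw 0.17 F [-1.4 -2.3 -0.9] need cm [ 0.07  0.08 -0.18] twist y 0.003
side 1 [ 638.73644908 -155.13958598  245.12941472] -38.27556810041914
wrist 1289 [ 661.91964474 -126.21689403  247.23451518] -8.304681124308251
```

View pics/wrist4.png

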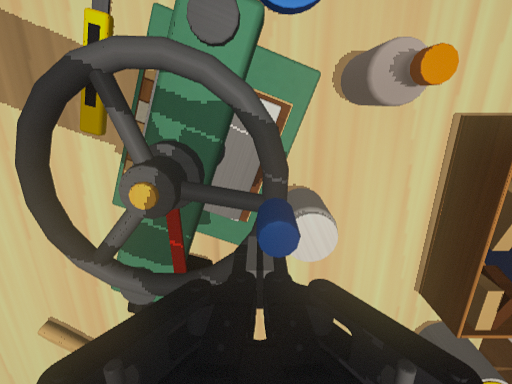

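The handle is at about (278,228) in the wrist view, roughly 81° round, and in contact on the finger's far side. I'll continue.

```bash
python3 -m handwheel '[{"delta_pos":[0.2,0,0.35],"twist":[0,0,0],"jaw":0},{"delta_pos":[0.35,0,0.7],"twist":[0,0,0],"jaw":0},{"delta_pos":[0.5,0,1.05],"twist":[0,0,0],"jaw":0},{"delta_pos":[0.6,0,1.45],"twist":[0,0,0],"jaw":0},{"delta_pos":[0.7,0,1.8],"twist":[0,0,0],"jaw":0},{"delta_pos":[0.8,0,2.2],"twist":[0,0,0],"jaw":0},{"delta_pos":[0.85,0,2.6],"twist":[0,0,0],"jaw":0},{"delta_pos":[0.9,0,3.0],"twist":[0,0,0],"jaw":0},{"delta_pos":[0.95,0,3.35],"twist":[0,0,0],"jaw":0},{"delta_pos":[0.95,0,3.75],"twist":[0,0,0],"jaw":0}]'
python3 -m handwheel '[{"delta_pos":[0,0,0.4],"twist":[0,0,0],"jaw":0},{"delta_pos":[-0.05,0,0.8],"twist":[0,0,0],"jaw":0},{"delta_pos":[-0.1,0,1.15],"twist":[0,0,0],"jaw":0},{"delta_pos":[-0.2,0,1.55],"twist":[0,0,0],"jaw":0},{"delta_pos":[-0.3,0,1.95],"twist":[0,0,0],"jaw":0},{"delta_pos":[-0.4,0,2.3],"twist":[0,0,0],"jaw":0},{"delta_pos":[-0.55,0,2.7],"twist":[0,0,0],"jaw":0},{"delta_pos":[-0.7,0,3.05],"twist":[0,0,0],"jaw":0},{"delta_pos":[-0.9,0,3.4],"twist":[0,0,0],"jaw":0},{"delta_pos":[-1.05,0,3.75],"twist":[0,0,0],"jaw":0}]'
python3 chk.py 31 5 2
```

```text
time_s: 7.22
eef_pos: [662.6, -112.4, 219.4]
ee_rot: [-0.707, 0.707, 0.001, -0.001]
force: [-0.1, -3.8, 0.2]
grip_width: 0.001
time_s: 8.05
eef_pos: [651.8, -74.7, 219.3]
ee_rot: [0.707, -0.707, -0.001, 0.001]
force: [2.7, -2.3, 0.2]
grip_width: -0.002
t 8.05 eef [651.8 -74.7 219.3] yaw 0.18 F [ 2.7 -2.3  0.2] need cm [ 0.1   0.08 -0.21] twist y 0.003
side 2 [631.96341497 -68.25848824 243.31906932] 47.385139941438695
wrist 1315 [636.47622572 -54.6109188  247.07801272] 51.764427167190064
```

View pics/wrist5.png

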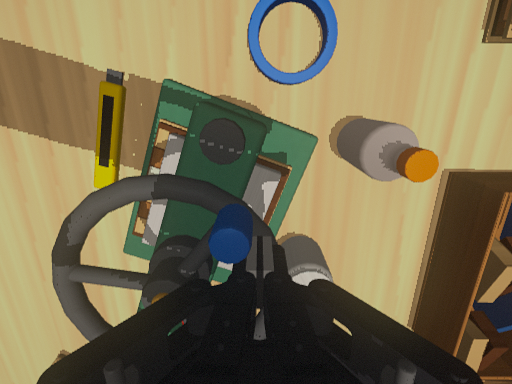

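View pics/side5.png

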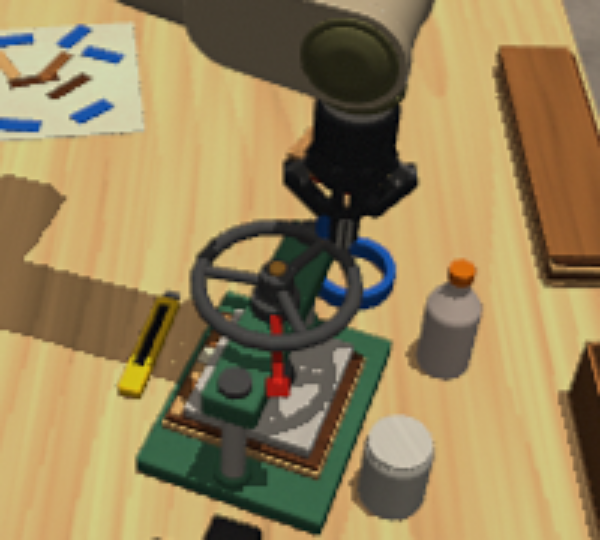

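The handle is at (232,235) in the wrist view, about 141° round, with a force of about 3.5 N. Nothing else has been disturbed.

```bash
python3 -m handwheel '[{"delta_pos":[-0.2,0,0.35],"twist":[0,0,0],"jaw":0},{"delta_pos":[-0.45,0,0.65],"twist":[0,0,0],"jaw":0},{"delta_pos":[-0.7,0,0.95],"twist":[0,0,0],"jaw":0},{"delta_pos":[-0.95,0,1.25],"twist":[0,0,0],"jaw":0},{"delta_pos":[-1.2,0,1.55],"twist":[0,0,0],"jaw":0},{"delta_pos":[-1.5,0,1.8],"twist":[0,0,0],"jaw":0},{"delta_pos":[-1.8,0,2.05],"twist":[0,0,0],"jaw":0},{"delta_pos":[-2.1,0,2.25],"twist":[0,0,0],"jaw":0},{"delta_pos":[-2.4,0,2.45],"twist":[0,0,0],"jaw":0},{"delta_pos":[-2.75,0,2.65],"twist":[0,0,0],"jaw":0}]'
python3 -m handwheel '[{"delta_pos":[-0.35,0,0.15],"twist":[0,0,0],"jaw":0},{"delta_pos":[-0.7,0,0.3],"twist":[0,0,0],"jaw":0},{"delta_pos":[-1.05,0,0.45],"twist":[0,0,0],"jaw":0},{"delta_pos":[-1.45,0,0.6],"twist":[0,0,0],"jaw":0},{"delta_pos":[-1.8,0,0.7],"twist":[0,0,0],"jaw":0},{"delta_pos":[-2.2,0,0.75],"twist":[0,0,0],"jaw":0},{"delta_pos":[-2.6,0,0.8],"twist":[0,0,0],"jaw":0},{"delta_pos":[-3.0,0,0.85],"twist":[0,0,0],"jaw":0},{"delta_pos":[-3.35,0,0.85],"twist":[0,0,0],"jaw":0},{"delta_pos":[-3.75,0,0.85],"twist":[0,0,0],"jaw":0}]'
python3 chk.py 91 6 2
```

```text
time_s: 8.98
eef_pos: [624.0, -48.4, 219.2]
ee_rot: [0.707, -0.707, -0.001, 0.001]
force: [4.0, -1.1, -1.1]
grip_width: 0.001
time_s: 9.82
eef_pos: [586.5, -40.5, 219.3]
ee_rot: [-0.707, 0.707, 0.001, -0.001]
force: [4.7, -1.4, -2.8]
grip_width: 0.001
t 9.82 eef [586.5 -40.5 219.3] yaw 0.17 F [ 4.7 -1.4 -2.8] need cm [ 0.07  0.08 -0.  ] twist y 0.003
side 21 [561.69469806 -49.38948171 246.81162574] 112.07068366043482
wrist 517 [561.69346497 -38.65547838 246.80378669] 109.2308761492281
```

View pics/side6.png

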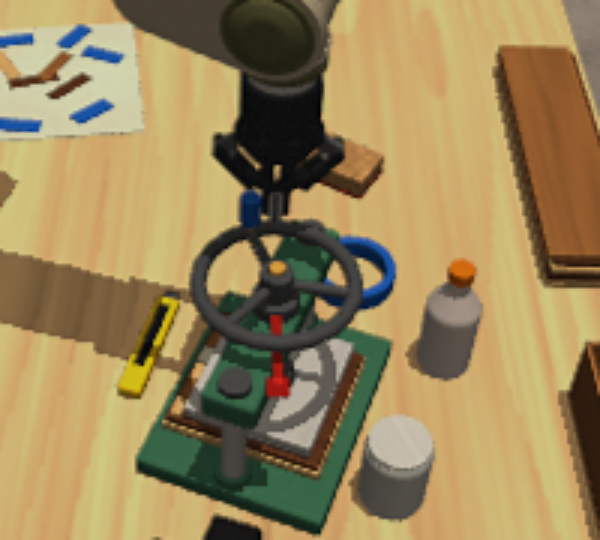

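The handle is now at about 109–112°, seen at (250,208) in the side crop, just left of the finger, about 200° round. I'll continue from 91° to 151°.

```bash
python3 -m handwheel '[{"delta_pos":[-0.4,0,0],"twist":[0,0,0],"jaw":0},{"delta_pos":[-0.8,0,-0.05],"twist":[0,0,0],"jaw":0},{"delta_pos":[-1.15,0,-0.1],"twist":[0,0,0],"jaw":0},{"delta_pos":[-1.55,0,-0.2],"twist":[0,0,0],"jaw":0},{"delta_pos":[-1.95,0,-0.3],"twist":[0,0,0],"jaw":0},{"delta_pos":[-2.3,0,-0.4],"twist":[0,0,0],"jaw":0},{"delta_pos":[-2.7,0,-0.55],"twist":[0,0,0],"jaw":0},{"delta_pos":[-3.05,0,-0.7],"twist":[0,0,0],"jaw":0},{"delta_pos":[-3.4,0,-0.9],"twist":[0,0,0],"jaw":0},{"delta_pos":[-3.7,0,-1.05],"twist":[0,0,0],"jaw":0}]'
python3 -m handwheel '[{"delta_pos":[-0.3,0,-0.2],"twist":[0,0,0],"jaw":0},{"delta_pos":[-0.6,0,-0.45],"twist":[0,0,0],"jaw":0},{"delta_pos":[-0.9,0,-0.7],"twist":[0,0,0],"jaw":0},{"delta_pos":[-1.2,0,-0.95],"twist":[0,0,0],"jaw":0},{"delta_pos":[-1.5,0,-1.2],"twist":[0,0,0],"jaw":0},{"delta_pos":[-1.75,0,-1.5],"twist":[0,0,0],"jaw":0},{"delta_pos":[-2.0,0,-1.8],"twist":[0,0,0],"jaw":0},{"delta_pos":[-2.25,0,-2.1],"twist":[0,0,0],"jaw":0},{"delta_pos":[-2.45,0,-2.45],"twist":[0,0,0],"jaw":0},{"delta_pos":[-2.65,0,-2.8],"twist":[0,0,0],"jaw":0}]'
python3 chk.py 151 7 2
```

```text
time_s: 10.75
eef_pos: [549.3, -51.1, 219.3]
ee_rot: [0.707, -0.707, -0.001, 0.001]
force: [1.7, 2.3, 1.3]
grip_width: 0.002
time_s: 11.58
eef_pos: [523.0, -79.4, 219.2]
ee_rot: [0.707, -0.707, -0.001, 0.001]
force: [1.6, 3.8, 0.7]
grip_width: 0.004
t 11.58 eef [523.  -79.4 219.2] yaw 0.17 F [1.6 3.8 0.7] need cm [-0.01  0.07  0.03] twist y 0.003
side 27 [ 515.78724248 -104.99899052  246.53492757] 171.78229156732436
wrist 77 [ 522.27259285 -103.57832985  247.38883959] 169.79540880190373
```

View pics/side7.png

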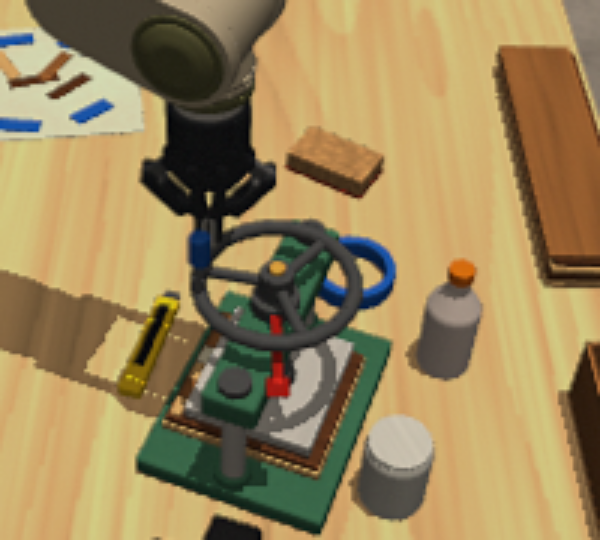

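The handle is at (201,250) in the side crop, about 260° round. Continuing to 211°.

```bash
python3 -m handwheel '[{"delta_pos":[-0.2,0,-0.35],"twist":[0,0,0],"jaw":0},{"delta_pos":[-0.35,0,-0.7],"twist":[0,0,0],"jaw":0},{"delta_pos":[-0.5,0,-1.05],"twist":[0,0,0],"jaw":0},{"delta_pos":[-0.6,0,-1.45],"twist":[0,0,0],"jaw":0},{"delta_pos":[-0.7,0,-1.8],"twist":[0,0,0],"jaw":0},{"delta_pos":[-0.8,0,-2.2],"twist":[0,0,0],"jaw":0},{"delta_pos":[-0.85,0,-2.6],"twist":[0,0,0],"jaw":0},{"delta_pos":[-0.9,0,-3.0],"twist":[0,0,0],"jaw":0},{"delta_pos":[-0.95,0,-3.35],"twist":[0,0,0],"jaw":0},{"delta_pos":[-0.95,0,-3.75],"twist":[0,0,0],"jaw":0}]'
python3 -m handwheel '[{"delta_pos":[0,0,-0.4],"twist":[0,0,0],"jaw":0},{"delta_pos":[0.05,0,-0.8],"twist":[0,0,0],"jaw":0},{"delta_pos":[0.1,0,-1.15],"twist":[0,0,0],"jaw":0},{"delta_pos":[0.2,0,-1.55],"twist":[0,0,0],"jaw":0},{"delta_pos":[0.3,0,-1.95],"twist":[0,0,0],"jaw":0},{"delta_pos":[0.4,0,-2.3],"twist":[0,0,0],"jaw":0},{"delta_pos":[0.55,0,-2.7],"twist":[0,0,0],"jaw":0},{"delta_pos":[0.7,0,-3.05],"twist":[0,0,0],"jaw":0},{"delta_pos":[0.9,0,-3.4],"twist":[0,0,0],"jaw":0},{"delta_pos":[1.05,0,-3.75],"twist":[0,0,0],"jaw":0}]'
python3 chk.py 211 8 3
```

```text
time_s: 12.52
eef_pos: [513.9, -116.9, 219.2]
ee_rot: [0.707, -0.707, -0.001, 0.001]
force: [1.0, 4.6, -0.3]
grip_width: -0.001
time_s: 13.35
eef_pos: [524.8, -154.4, 219.3]
ee_rot: [0.707, -0.707, -0.001, 0.001]
force: [-0.4, 5.0, -0.5]
grip_width: 0.002
t 13.35 eef [ 524.8 -154.4  219.3] yaw 0.17 F [-0.4  5.  -0.5] need cm [-0.06  0.08  0.03] twist y 0.003
side 34 [ 539.67110784 -176.01326617  246.48042092] -128.90048273174335
wrist 0 None 0
top 0 None 0
```

View pics/side8.png

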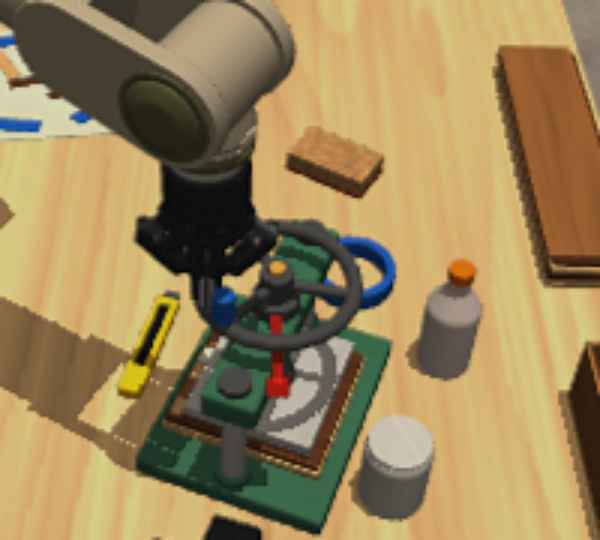

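View pics/wrist8.png

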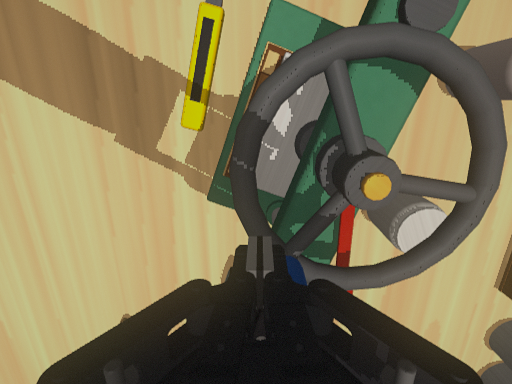

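The handle stands at about −129°, i.e. (222,305) in the side crop and (295,268) in the wrist view, so about 40° remain. I'll go 24° more, a little slower.

```bash
python3 plan.py 211 2.4 1
```

```text
211.0 [0.17,0,-0.27] [0.35,0,-0.52] [0.53,0,-0.78] [0.73,0,-1.02] [0.94,0,-1.25] [1.16,0,-1.48] [1.39,0,-1.69] [1.63,0,-1.90] [1.87,0,-2.10] [2.13,0,-2.28]
```

```bash
python3 -m handwheel '[{"delta_pos":[0.15,0,-0.25],"twist":[0,0,0],"jaw":0},{"delta_pos":[0.35,0,-0.5],"twist":[0,0,0],"jaw":0},{"delta_pos":[0.55,0,-0.8],"twist":[0,0,0],"jaw":0},{"delta_pos":[0.75,0,-1.0],"twist":[0,0,0],"jaw":0},{"delta_pos":[0.95,0,-1.25],"twist":[0,0,0],"jaw":0},{"delta_pos":[1.15,0,-1.5],"twist":[0,0,0],"jaw":0},{"delta_pos":[1.4,0,-1.7],"twist":[0,0,0],"jaw":0},{"delta_pos":[1.6,0,-1.9],"twist":[0,0,0],"jaw":0},{"delta_pos":[1.85,0,-2.1],"twist":[0,0,0],"jaw":0},{"delta_pos":[2.1,0,-2.25],"twist":[0,0,0],"jaw":0}]'
python3 chk.py 235 9 2
```

```text
time_s: 14.33
eef_pos: [545.8, -177.0, 219.3]
ee_rot: [-0.707, 0.707, 0.001, -0.001]
force: [-2.9, 1.6, 0.8]
grip_width: -0.0
t 14.33 eef [ 545.8 -177.   219.3] yaw 0.16 F [-2.9  1.6  0.8] need cm [-0.03  0.08  0.01] twist y 0.003
side 41 [ 568.9409864  -190.43172159  246.33424907] -104.62918404546622
wrist 233 [ 568.80760882 -178.30544434  245.79828324] -107.40860390083414
```

View pics/side9.png

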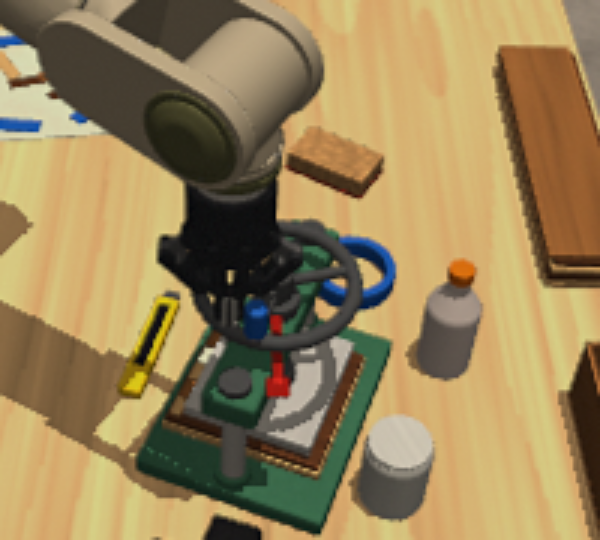

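View pics/wrist9.png

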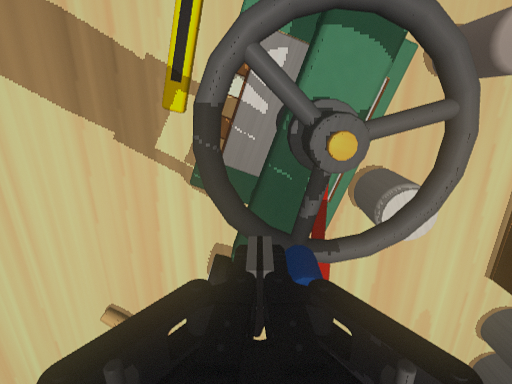

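The handle is now at (257,318) in the side crop, just short of the pointer at (277,385), by about 15°. I'll compare with the same measurement on the start image.

```bash
python3 - <<'E'
from g import *
for n in('side','top'):
    k,p=handle(np.load(n+'.npy',allow_pickle=True).item()); print(n,k,p,np.degrees(np.arctan2(p[1]+115.5,p[0]-588.5)))
E
python3 plan.py 235 1.3 1
```

```text
side 42 [ 589.56925313 -192.76680441  246.75685761] -89.20716558731428
top 34 [ 590.09389847 -187.47053885  246.75413863] -88.73130407857933
235.0 [0.14,0,-0.10] [0.28,0,-0.19] [0.43,0,-0.28] [0.57,0,-0.36] [0.72,0,-0.45] [0.87,0,-0.53] [1.03,0,-0.60] [1.18,0,-0.68] [1.34,0,-0.74] [1.49,0,-0.81]
```

```bash
python3 -m handwheel '[{"delta_pos":[0.15,0,-0.1],"twist":[0,0,0],"jaw":0},{"delta_pos":[0.3,0,-0.2],"twist":[0,0,0],"jaw":0},{"delta_pos":[0.45,0,-0.3],"twist":[0,0,0],"jaw":0},{"delta_pos":[0.6,0,-0.35],"twist":[0,0,0],"jaw":0},{"delta_pos":[0.75,0,-0.45],"twist":[0,0,0],"jaw":0},{"delta_pos":[0.9,0,-0.55],"twist":[0,0,0],"jaw":0},{"delta_pos":[1.05,0,-0.6],"twist":[0,0,0],"jaw":0},{"delta_pos":[1.2,0,-0.7],"twist":[0,0,0],"jaw":0},{"delta_pos":[1.35,0,-0.75],"twist":[0,0,0],"jaw":0},{"delta_pos":[1.5,0,-0.8],"twist":[0,0,0],"jaw":0}]'
python3 chk.py 248 10 2
```

```text
time_s: 15.27
eef_pos: [560.8, -184.7, 219.3]
ee_rot: [-0.707, 0.707, 0.001, -0.001]
force: [-3.7, 0.3, 0.5]
grip_width: -0.0
t 15.27 eef [ 560.8 -184.7  219.3] yaw 0.17 F [-3.7  0.3  0.5] need cm [-0.04  0.08 -0.04] twist y 0.003
side 38 [ 584.35292231 -192.31792417  246.38522825] -93.0901592155637
wrist 506 [ 584.20921153 -182.76457273  246.63906494] -93.64993658524592
```

View pics/side10.png

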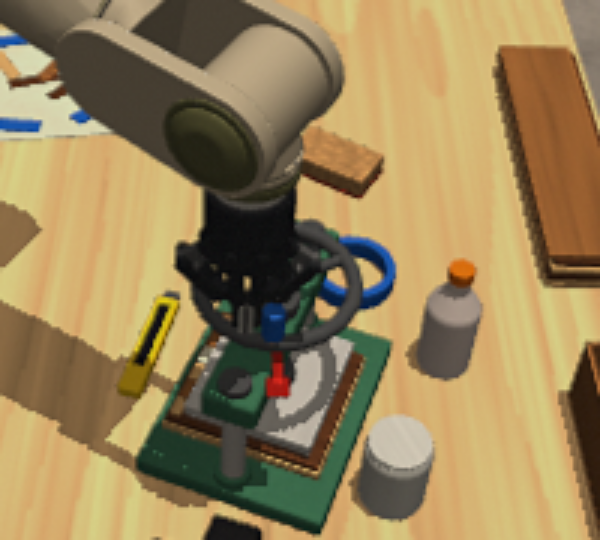

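The handle is at (274,322) and the pointer at (277,385): about 4° left, 5 mm in x.

```bash
python3 -m handwheel '[{"delta_pos":[0.1,0,0],"twist":[0,0,0],"jaw":0},{"delta_pos":[0.2,0,-0.05],"twist":[0,0,0],"jaw":0},{"delta_pos":[0.3,0,-0.05],"twist":[0,0,0],"jaw":0},{"delta_pos":[0.4,0,-0.1],"twist":[0,0,0],"jaw":0},{"delta_pos":[0.5,0,-0.1],"twist":[0,0,0],"jaw":0},{"delta_pos":[0.5,0,-0.1],"twist":[0,0,0],"jaw":0},{"delta_pos":[0.5,0,-0.1],"twist":[0,0,0],"jaw":0},{"delta_pos":[0.3,0,-0.1],"twist":[0,0,0],"jaw":0},{"delta_pos":[-0.2,0,-0.1],"twist":[0,0,0],"jaw":0},{"delta_pos":[-1.0,0,-0.1],"twist":[0,0,0],"jaw":0}]'
python3 chk.py 248 11 2
```

```text
time_s: 16.2
eef_pos: [550.7, -185.5, 219.3]
ee_rot: [-0.707, 0.707, 0.001, -0.001]
force: [-0.7, 0.5, -0.4]
grip_width: -0.0
t 16.2 eef [ 550.7 -185.5  219.3] yaw 0.19 F [-0.7  0.5 -0.4] need cm [0.97 0.08 0.04] twist y 0.003
side 39 [ 589.59723186 -192.84625659  246.76190957] -89.18725817323036
wrist 668 [ 590.58109407 -185.14375377  247.07731986] -88.28839732490869
```

View pics/side11.png

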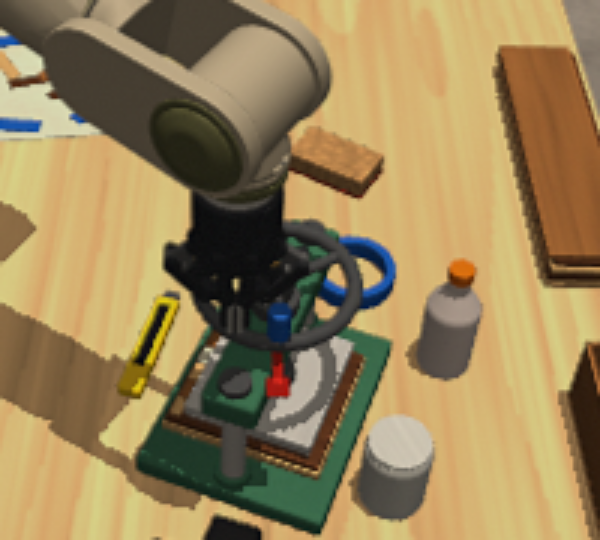

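View pics/wrist11.png

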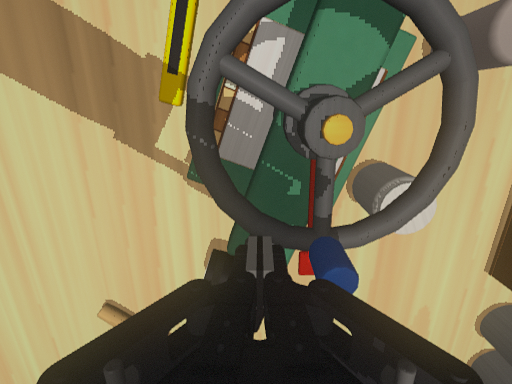

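The handle at (280,321) now stands over the pointer, matching the start measurement (−89.2° in both), and the finger is clear. I'll draw the hand up and away.

```bash
python3 -m handwheel '[{"delta_pos":[-0.3,-1,0],"twist":[0,0,0],"jaw":0},{"delta_pos":[-0.5,-3,0],"twist":[0,0,0],"jaw":0},{"delta_pos":[-0.5,-5,0],"twist":[0,0,0],"jaw":0},{"delta_pos":[-0.5,-7,0],"twist":[0,0,0],"jaw":0},{"delta_pos":[-0.5,-9,0],"twist":[0,0,0],"jaw":0},{"delta_pos":[-3,-9,1],"twist":[0,0,0],"jaw":0},{"delta_pos":[-6,-9,4],"twist":[0,0,0],"jaw":0},{"delta_pos":[-9,-9,7],"twist":[0,0,0],"jaw":0},{"delta_pos":[-12,-9,10],"twist":[0,0,0],"jaw":0},{"delta_pos":[-14,-9,12],"twist":[0,0,0],"jaw":0}]'
python3 -m handwheel '[{"delta_pos":[-2,0,4],"twist":[0,0,0],"jaw":0},{"delta_pos":[-3,0,7],"twist":[0,0,0],"jaw":0},{"delta_pos":[-4,0,10],"twist":[0,0,0],"jaw":0},{"delta_pos":[-4,0,13],"twist":[0,0,0],"jaw":0},{"delta_pos":[-4,0,14],"twist":[0,0,0],"jaw":0},{"delta_pos":[-4,0,14],"twist":[0,0,0],"jaw":0},{"delta_pos":[-4,0,14],"twist":[0,0,0],"jaw":0},{"delta_pos":[-4,0,14],"twist":[0,0,0],"jaw":0},{"delta_pos":[-4,0,14],"twist":[0,0,0],"jaw":0},{"delta_pos":[-4,0,14],"twist":[0,0,0],"jaw":0}]'
python3 chk.py 248 12 3
python3 - <<'E'
import cv2,numpy as np
a=cv2.imread('pics/top0.png');b=cv2.imread('pics/top12.png')
cv2.imwrite('pics/cmp.png',np.vstack([cv2.resize(x[100:280,160:450],(580,360))[:300] for x in(a,b)]))
E
```

```text
time_s: 17.13
eef_pos: [408.3, -64.1, 310.2]
ee_rot: [-0.707, 0.707, 0.002, -0.001]
force: [-0.5, 0.3, 0.3]
grip_width: -0.0
time_s: 17.97
eef_pos: [370.1, 73.2, 309.4]
ee_rot: [-0.707, 0.707, 0.001, -0.001]
force: [-0.0, -0.1, -0.5]
grip_width: 0.0
t 17.97 eef [370.1  73.2 309.4] yaw 0.09 F [-0.  -0.1 -0.5] need cm [ 18.99   9.09 -25.85] twist y 0.002
side 42 [ 589.38821262 -192.27464159  246.56869989] -89.33716962875789
wrist 0 None 0
top 32 [ 590.54792074 -187.90227852  246.800491  ] -88.37980322757053
```

View pics/cmp.png

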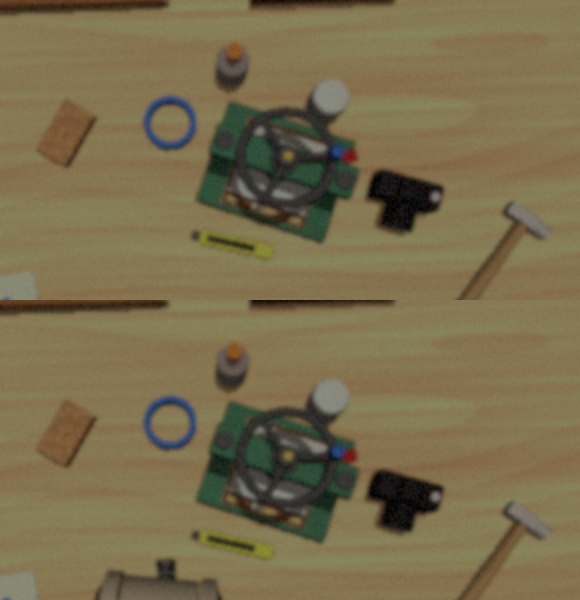

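View pics/side12.png

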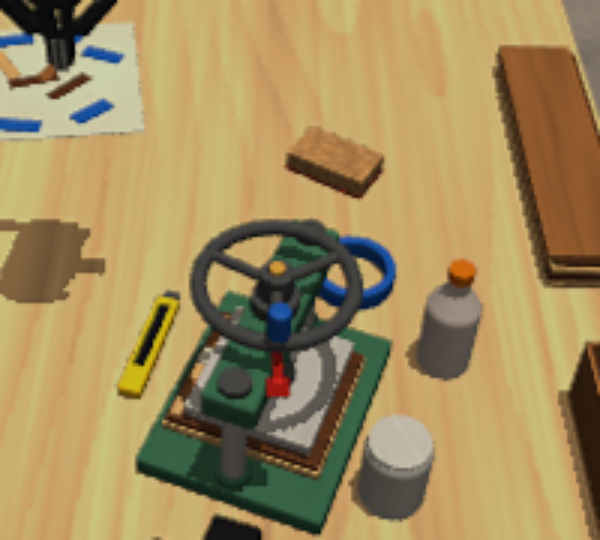

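The before and after top views agree: the handle is beside the red pointer (338,153 vs 338,453−300), all bystanders are in place, and the hand is well clear. I'm handing in.

```bash
python3 -c "
from rig import ctrl; print(ctrl.finish_job())"
```

```text
the job is handed in; nothing more can be done
None
```

The hand wheel has been pushed one full turn counter-clockwise and the blue handle stands over the red pointer again. I used closed fingertips from behind the handle, with readings of about 3–6 N at about 0.6 rad/s. I slowed for the last few degrees, then backed the hand off and moved it well clear. The job was handed in at about 18 s, and no verdict is reported.

- **Handle position:** the final angle was −89.3° in the side camera (−89.2° at the start) and −88.4° in the top camera (−88.7° at the start). That puts the wheel within about 0.5° of one turn.
- **Bystanders:** the before and after top pictures show nothing on the bench visibly moved. I compared these by eye and did not measure each object.
- **Disagreements:** the cameras differed by a few millimetres on the wheel's absolute position, so I compared each camera only with its own start image. The wrist camera could not see the handle at the end.

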